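# Sweep the reject cap into the reject box and log it

## Robot

A 7-joint arm with a two-finger parallel gripper is mounted at the origin on a cart in front of the work surface, level with it; the furniture and walls round the work are solid. World frame = base frame: x ahead of the robot, y to its left, z up, the work surface at z = 0. Lengths are in m, angles in rad, forces in N, time in s.
With the tool pointing down it reaches from about 0.425 to 0.95 m from the base axis. Payload 4.7 kg.
Tool frame: the origin (TCP) lies between the finger pads; the fingertips stand 25 mm ahead of it and the grasp point (between the pads) lies 6 mm ahead of it; z points along the fingers, y is the line along which they close (so a half turn about z gives the same grasp; the last joint's range is limited). The gripper opens to 85 mm and grips with 20 to 120 N. Pads are 22 mm wide; open, the fingers measure 114 mm over their backs; the gripper's body (76 mm by 85 mm) begins 54 mm behind the grasp point. The pads swing forward as they close: fully open they stand 13 mm farther back than shut.
Start: joints at [1.071, 0.469, -0.049, 1.532, 0.024, 1.141, -0.082], TCP at [0.306, -0.602, 0.256] pointing down, gripper open.
Joint ranges: [-2.59, 2.59], [-0.33, 1.99], [-1.39, 1.29], [0.1, 2.45], [-1.04, 4.18], [0.21, 1.99], [-2.66, 2.66]. Speed limits (rad/s): [2.57, 2.57, 3.14, 3.14, 3.14, 3.14, 3.14].

## Interface

Orientations are given as a 3x3 rotation matrix whose columns are the frame's x, y, z axes.
In Python, from rig import * gives the robot as it stands. Calls block until the motion is done:
- movep(position, orientation): joint-space move of the TCP to a pose.
- move_l(position, attitude=None, feed=0.15, until_force=None): straight line of the TCP; attitude=None keeps the orientation; feed is the mean speed in m/s. With until_force (N) it stops when the force on the tool has changed by that much, and returns True; else False.
- move_joints(angles): joint-space move.
- command_gripper(opening, newtons=None): finger opening in m; newtons is the grip in N (None keeps the last); returns when the fingers have stopped.
- sleep(seconds).
- inverse_kinematics(position, orientation): joint angles nearest the present ones, or None.
- sense(): the state.
- camera(name): name is "side" or "top" or "wrist"; returns (picture, depth): 480x640x3 uint8, red, green, blue; 480x640 float32, m along the optical axis (not along the pixel's ray), 0 where there is no reading.
- camera_params(name): a dict with "K" (3x3 intrinsics, pixels), "dist" ([k1, k2, p1, p2, k3] as OpenCV has them; the pictures are not rectified), "position" and "rotation" of the camera in the world; the wrist camera has in their place "tool_from_camera" (4x4, takes a point from camera to tool coordinates, whose origin is the TCP and whose axes are the flange's). Camera axes: x right, y down, z forward; pixel columns grow to the right and rows downward; lengths in m; the calibration is good to about 2 mm. A picture is of the moment at which its call begins: read the wrist's pose just before it. camera_params takes no time and is no camera call.
A pose or a line that the arm cannot do raises Unreachable and nothing moves.
- finish_job(): hands the job in; it is judged then, once.
The state is a dict: "time_s": time; "joint_pos": joint angles; "qd": joint speeds; "joint_efforts": joint torques, N m; "position": TCP position; "tcp_rot": TCP orientation; "wrist_force": force on the tool from outside, world axes, zero at the start; "ft_torque": the same for the moment, N m; "finger_gap": finger opening in m; "gripper_force": force on a finger pad.
Only numpy, scipy, OpenCV 4.12 (cv2) and the standard library are available. Lean on these libraries where they do the work, as an engineer would, in place of code of your own. Each camera call takes 0.05 s, during which the arm holds its last target. There are 200 camera calls.

## Task

One of the three caps on the raised inspection deck was turned upside down (open mouth up) to mark it as a reject: slide it along the deck, without lifting it, off the deck's open end so that it drops into the open reject box there, and leave the two good caps standing where they are. Then log the reject on the tally console: press the big key fully and let it go, and after that the small key.

Things in the scene. Friction and masses are not known exactly. Their poses are not given: they have to be found in the camera images.
- deck: Fixed grey-painted steel inspection deck, 270 (x) x 260 (y) mm, top surface 100 mm above the bench. Origin under its centre at bench level. A 4 mm rim stands 10 mm high on both x sides and the +y end; the -y end (y = -130 mm) is open and hangs 10 mm inside the reject box. The caps stand in rows at about x = -75, 0, +75 mm, y -50 to 35; which is in which row varies.
- scrap_box: Grey plastic reject box, fixed at the deck's open end and moving with it, its clear lid open. Origin at the centre of its underside; x points away from the deck (deck's -y), y along the deck's x. Inside: x -78 to 86 mm, y -122 to 122 mm; walls 3 mm thick, 85 mm high; earlier rejects (fixed) fill it to 44 mm.
- scrap_box_lid (a joint): Hinge of the box's clear lid, rad: 0 shut, 1.92 fully open. It stands open past upright all the time, hinged on the side far from the deck at x = 92, z = 88 mm of the box; the lid is 254 mm wide and reaches about 265 mm above the bench.
- reject_cap: The reject: red moulded plastic cap, 46 mm across, 39 mm high, 13 g, standing upside down on the deck: flange ring at the bottom, hollow mouth up. Origin at the centre of its underside as it stands.
- good_cap_a: Good red cap standing the right way up on the deck (closed top up, flange near the top), 44 mm across, 39 mm high, origin at the centre of its underside.
- good_cap_b: The other good cap, the same as good_cap_a.
- console: Grey tally console on the bench, fixed, 90 (x) x 140 (y) x 65 mm, origin at the centre of its underside; two black round keys on its top face, in low black housings, 68 mm apart along its y: the big key at y = -32 mm, the small one at y = +36 mm.
- big_key_top (a point): Centre of the top face of the big key (38 mm across, pressed straight down).
- small_key_top (a point): Centre of the top face of the small key (20 mm across, pressed straight down).
- big_key (a joint): Travel of the big key, m: 0 up, 0.006 fully down (4 N); it springs back.
- small_key (a joint): Travel of the small key, m: 0 up, 0.006 fully down (4 N); it springs back.
Things that resemble listed ones, but are neither listed nor needed, are in the scene too. There is more than one size of the reject_cap; the one meant has the size given above.

How it is judged:
By the outcome, as a careful person would: the job done as asked, in the order asked, and still so for the second after the job is handed in, with the robot touching nothing.
It also fails if it takes over 48 s, if anything falls off the work surface, if the arm or the gripper's body presses on something with over 40 N, if the wrist force passes 120 N, or if a joint passes its speed limit or range.

## Working session

There is one attempt and no reset: what is moved stays moved. The work goes in short steps, each a Python script; the robot and the scene stay as the last script left them, time stands still between calls to the robot, and variables do not carry over. Pictures are saved under pics/ and viewed, at most 10 in all, crops included, and the job is handed in when it is done.

```bash
ls; mkdir -p pics; python3 - <<'E'
from rig import *
import cv2,numpy as np
for n in ("top","side"):
    im,d=camera(n); cv2.imwrite(f"pics/{n}0.png",im[:,:,::-1]); np.savez(f"{n}0.npz",im=im,d=d)
    p=camera_params(n); print(n,np.round(p["K"],1).tolist(),np.round(p["dist"],3),np.round(p["position"],3),np.round(p["rotation"],3).tolist())
s=sense();print(s["time_s"],s["position"],s["tcp_rot"],s["wrist_force"])
print(camera_params("wrist"))
E
```

```text
pics
top [[570.7, 0.0, 316.5], [0.0, 570.7, 240.1], [0.0, 0.0, 1.0]] [0.052 0.    0.    0.    0.   ] [0.406 0.02  1.402] [[0.012, -0.995, 0.101], [-1.0, -0.01, 0.019], [-0.018, -0.101, -0.995]]
side [[487.8, 0.0, 319.8], [0.0, 487.8, 243.2], [0.0, 0.0, 1.0]] [0.024 0.    0.    0.    0.   ] [0.248 0.888 0.746] [[-0.952, -0.179, 0.25], [-0.307, 0.566, -0.765], [-0.005, -0.805, -0.593]]
0.1 [ 0.30597775 -0.60111308  0.25536828] [[ 8.91180054e-01  4.53648931e-01 -8.70619765e-04]
 [ 4.53649760e-01 -8.91178728e-01  1.53955853e-03]
 [-7.74587316e-05 -1.76698031e-03 -9.99998436e-01]] [-0.77377487 -0.25255685 -0.38603108]
{'K': array([[346.90511819,   0.        , 322.63529327],
       [  0.        , 346.90511819, 238.53005894],
       [  0.        ,   0.        ,   1.        ]]), 'dist': array([-0.04794539,  0.        ,  0.        ,  0.        ,  0.        ]), 'tool_from_camera': array([[ 7.25932971e-04, -9.48843733e-01, -3.15745218e-01,
         8.10038483e-02],
       [ 9.99999638e-01,  5.48322116e-04,  6.51350176e-04,
         3.52810438e-04],
       [-4.44899447e-04, -3.15745577e-01,  9.48843787e-01,
        -1.17059160e-01],
       [ 0.00000000e+00,  0.00000000e+00,  0.00000000e+00,
         1.00000000e+00]])}
```

View pics/top0.png

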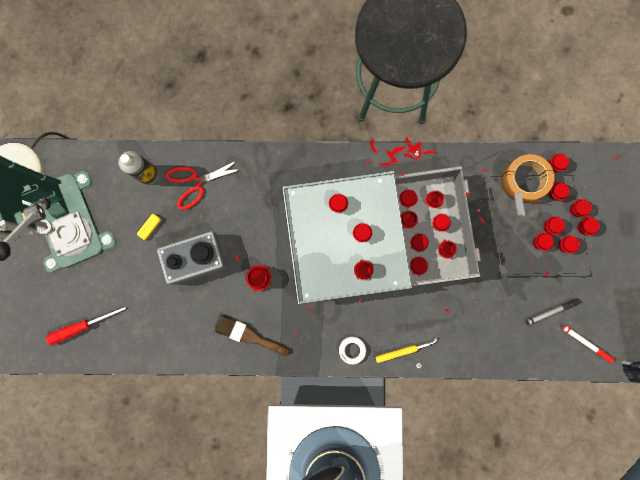

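View pics/side0.png

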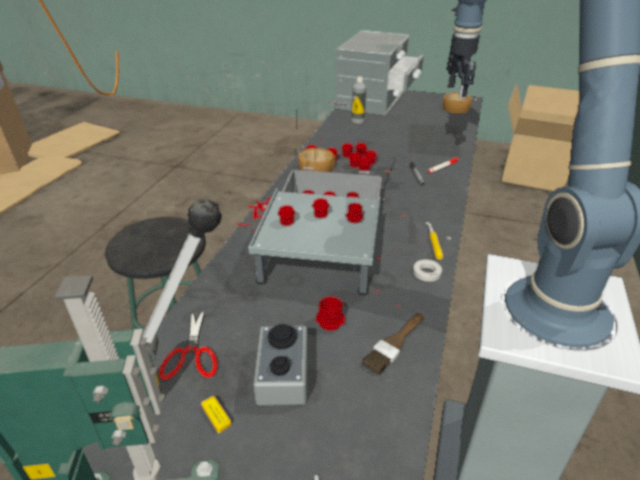

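Top view: deck centred near (345,237), box to its right. The cap at (364,270) looks hollow, and the caps at (339,203) and (363,233) look closed. The console is at (190,257), with the big key at (202,252) and the small key at (174,262). The side view agrees.

```bash
cat > h.py <<'E'
import cv2,numpy as np
from rig import *
def ray(n,uv):
    p=camera_params(n); x=cv2.undistortPoints(np.array(uv,float).reshape(-1,1,2),p["K"],p["dist"])[:,0]
    d=np.c_[x,np.ones(len(x))]@np.array(p["rotation"]).T
    return np.array(p["position"]),d
def plane(n,uv,z):
    o,d=ray(n,uv); return o+d*((z-o[2])/d[:,2])[:,None]
def tri(uv1,uv2):
    o1,d1=ray("top",[uv1]);o2,d2=ray("side",[uv2]);a,b=d1[0],d2[0]
    s,t=np.linalg.lstsq(np.c_[a,-b],o2-o1,rcond=None)[0]
    P,Q=o1+s*a,o2+t*b; return (P+Q)/2,np.linalg.norm(P-Q)
def cloud(n,d):
    v,u=np.mgrid[0:480,0:640]; o,r=ray(n,np.c_[u.ravel(),v.ravel()])
    P=o+r*d.reshape(-1,1); P[d.ravel()==0]=np.nan; return P.reshape(480,640,3)
E
python3 - <<'E'
from h import *
T=np.load("top0.npz");S=np.load("side0.npz")
Z=cloud("top",T["d"]); hsv=cv2.cvtColor(T["im"],cv2.COLOR_RGB2HSV)
# deck by depth height
m=((abs(Z[...,2]-.1)<.008)).astype(np.uint8)
m=cv2.morphologyEx(m,cv2.MORPH_OPEN,np.ones((3,3)))
n,l,st,c=cv2.connectedComponentsWithStats(m)
i=1+np.argmax(st[1:,4]); print(st[i],np.nanmedian(Z[l==i][:,2]))
r=cv2.minAreaRect(np.argwhere(l==i)[:,::-1].astype(np.float32)); b=cv2.boxPoints(r)
print("deck",b.tolist()); P=plane("top",b,.1);print(P.round(4),[np.linalg.norm(P[k]-P[k-1]).round(3) for k in range(4)])
for nm,im,D,roi in(("top",T["im"],T["d"],(150,310,240,500)),("side",S["im"],S["d"],(170,340,240,400))):
    h=cv2.cvtColor(im,cv2.COLOR_RGB2HSV); C=cloud(nm,D)
    m=((np.minimum(h[...,0],180-h[...,0])<10)&(h[...,1]>150)).astype(np.uint8)
    n,l,st,c=cv2.connectedComponentsWithStats(m)
    for k in range(1,n):
        x,y=c[k]
        if st[k,4]>60 and roi[0]<y<roi[1] and roi[2]<x<roi[3]: print(nm,st[k],c[k].round(1),np.nanmedian(C[l==k],0).round(3),np.nanmax(C[l==k][:,2]).round(3))
    # black keys
    m=((h[...,2]<60)&(C[...,2]>.055)&(C[...,2]<.11)&(C[...,1]>.15)).astype(np.uint8)
    n,l,st,c=cv2.connectedComponentsWithStats(m)
    for k in range(1,n):
        if st[k,4]>40: print("blk",nm,st[k],c[k].round(1),np.nanmedian(C[l==k],0).round(3))
a=cv2.resize(T["im"][155:310,140:480],None,fx=2.3,fy=2.3,interpolation=cv2.INTER_CUBIC)[:,:,::-1]
cv2.imwrite("pics/topc.png",a)
a=cv2.resize(S["im"][180:410,240:400],None,fx=2.5,fy=2.5,interpolation=cv2.INTER_CUBIC)[:,:,::-1]
cv2.imwrite("pics/sidec.png",a)
E
```

```text
[  285   173   126   129 11813] 0.10022015770896275
deck [[282.12225341796875, 188.48167419433594], [393.66259765625, 171.75062561035156], [410.86309814453125, 286.4205322265625], [299.32275390625, 303.151611328125]]
[[ 0.658   0.1259  0.1   ]
 [ 0.6993 -0.1318  0.1   ]
 [ 0.4354 -0.1701  0.1   ]
 [ 0.3945  0.0821  0.1   ]] [np.float64(0.267), np.float64(0.261), np.float64(0.267), np.float64(0.256)]
top [380 146  25  20 164] [392.4 155.3] [ 0.764 -0.139  0.005] 0.015
top [399 190  19  18 245] [407.9 198.1] [ 0.648 -0.173  0.042] 0.05
top [425 191  19  17 246] [434.3 199. ] [ 0.65 -0.24  0.02] 0.05
top [329 194  19  19 283] [338.  202.8] [ 0.619 -0.003  0.137] 0.144
top [401 211  17  17 229] [408.5 219.1] [ 0.601 -0.177  0.02 ] 0.05
top [432 214  19  17 245] [441.2 222.2] [ 0.591 -0.251  0.041] 0.049
top [353 223  19  19 281] [362.1 232.3] [ 0.554 -0.057  0.137] 0.145
top [411 234  18  18 246] [419.1 242.2] [ 0.542 -0.199  0.041] 0.049
top [438 240  18  18 250] [446.6 248.9] [ 0.529 -0.268  0.019] 0.049
top [410 257  18  18 253] [418.4 265.4] [ 0.487 -0.197  0.041] 0.051
top [354 260  19  20 286] [363.2 269.6] [ 0.471 -0.061  0.113] 0.146
top [246 265  25  27 519] [258.3 277.3] [0.455 0.187 0.017] 0.06
blk top [134 159  16  19  57] [143.4 167.6] [0.708 0.446 0.101]
blk top [ 42 176  20  24 161] [ 49.8 185.1] [0.665 0.672 0.082]
blk top [191 242  23  22 409] [202.  252.5] [0.509 0.31  0.082]
blk top [167 255  15  14 180] [174.1 261.4] [0.488 0.375 0.08 ]
side [249 198  21  21 120] [257.9 208.5] [ 0.778 -0.177  0.003] 0.013
side [313 199  16  19 226] [320.4 207.6] [ 0.55  -0.043  0.13 ] 0.14
side [346 204  17  19 236] [354.5 212.9] [ 0.469 -0.047  0.124] 0.14
side [279 206  16  19 239] [286.4 214.8] [0.616 0.011 0.13 ] 0.14
side [316 296  29  35 766] [330.2 313.3] [0.453 0.201 0.031] 0.056
blk side [269 325  28  24 519] [282.  336.3] [0.505 0.325 0.081]
blk side [271 357  19  18 283] [280.  365.5] [0.485 0.387 0.078]
```

View pics/topc.png

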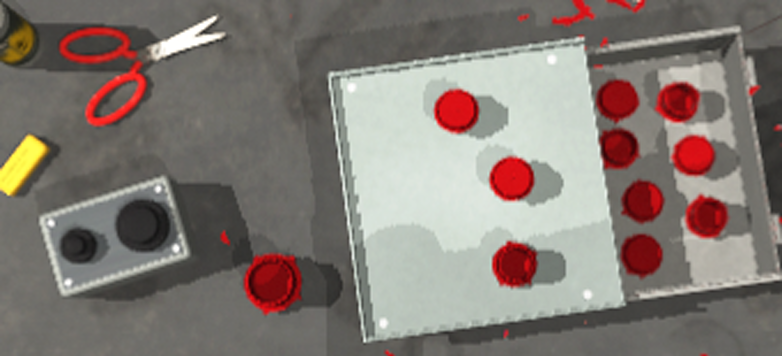

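View pics/sidec.png

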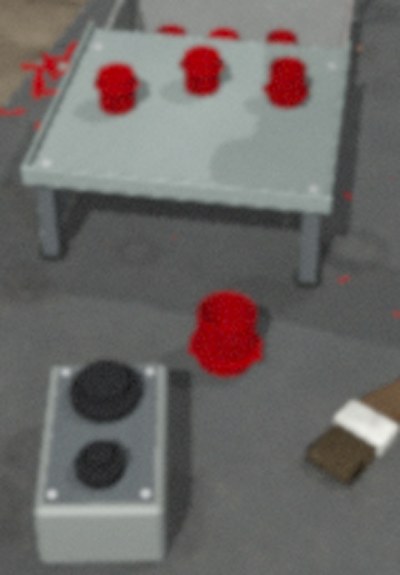

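```bash
cat >> h.py <<'E'
P=plane("top",[[282.12,188.48],[393.66,171.75],[410.86,286.42],[299.32,303.15]],.1)
dx=(P[0]-P[3])+(P[1]-P[2]);dy=(P[0]-P[1])+(P[3]-P[2])
a=(np.arctan2(dx[1],dx[0])+np.arctan2(-dy[0],dy[1]))/2
dx=np.array([np.cos(a),np.sin(a),0]);dy=np.array([-np.sin(a),np.cos(a),0])
C0=P.mean(0)
R=np.c_[dy,dx,[0,0,-1]]
todeck=lambda p:np.array([(p-C0)@dx,(p-C0)@dy,p[2]])
fromdeck=lambda x,y,z:np.array([*(C0+x*dx+y*dy)[:2],z])
E
python3 - <<'E'
from h import *
print("deck",C0,np.degrees(a))
for t,s in (((363.2,269.6),(354.5,212.9)),((362.1,232.3),(320.4,207.6)),((338,202.8),(286.4,214.8)),((202,252.5),(282,336.3)),((174.1,261.4),(280,365.5))):
    p,e=tri(t,s);print(p.round(4),round(e,4),todeck(p).round(4))
print(todeck(plane("top",[[363.3,269.6]],.125)[0]),todeck(plane("side",[[354.5,213.5]],.12)[0]))
q=sense()["joint_pos"]
for y in (.03,-.128):
  for z in(.131,.3,.45): print(y,z,inverse_kinematics(fromdeck(-.073,y,z),R))
E
```

```text
deck [ 0.5468158  -0.02348709  0.1       ] 9.000816362416806
[ 0.4711 -0.0613  0.1179] 0.0004 [-0.0807 -0.0255  0.1179]
[ 0.5552 -0.0585  0.1185] 0.0007 [ 0.0028 -0.0359  0.1185]
[ 0.6219 -0.0036  0.119 ] 0.0012 [0.0772 0.0079 0.119 ]
[0.51   0.3139 0.069 ] 0.0003 [0.0164 0.3389 0.069 ]
[0.4884 0.3784 0.069 ] 0.0002 [0.0052 0.4061 0.069 ]
[-0.08081985 -0.02517429  0.125     ] [-0.08136549 -0.01961782  0.12      ]
0.03 0.131 [ 0.42020768  0.36443651 -0.59838026  2.10507412  0.29779667  0.75360199
 -0.2100598 ]
0.03 0.3 [ 0.53204485  0.14251515 -0.66868833  1.91265075  0.09804505  1.11872283
 -0.0175393 ]
0.03 0.45 [ 0.60180333  0.05022094 -0.70189171  1.66071218  0.03268625  1.44258498
  0.05344672]
-0.128 0.131 [ 0.63112911  0.41869356 -0.49553395  1.99922634  0.27604294  0.78852132
  0.13243807]
-0.128 0.3 [ 0.68160912  0.21848235 -0.52385638  1.81702322  0.11975504  1.13738088
  0.27471198]
-0.128 0.45 [ 0.69286506  0.13502435 -0.52002785  1.57139651  0.06740743  1.45311103
  0.32593841]
```

```bash
python3 - <<'E'
from h import *
s=sense(); move_l([*s["position"][:2],.42],feed=.3)
movep(fromdeck(-.08,.03,.40),R)
command_gripper(.025,20)
move_l(fromdeck(-.08,.03,.16),feed=.25)
print(move_l(fromdeck(-.08,.03,.131),feed=.06,until_force=8))
s=sense();print(s["time_s"],s["position"],todeck(s["position"]),s["wrist_force"],s["finger_gap"])
im,d=camera("side");cv2.imwrite("pics/s1.png",cv2.resize(im[120:300,220:420,::-1],None,fx=3,fy=3))
E
```

```text
False
5.3417 [ 0.46311354 -0.00623069  0.13081208] [-0.07997182  0.030139    0.13081208] [-0.15208095  0.14356153  0.04800487] 0.024604253318012585
```

View pics/s1.png

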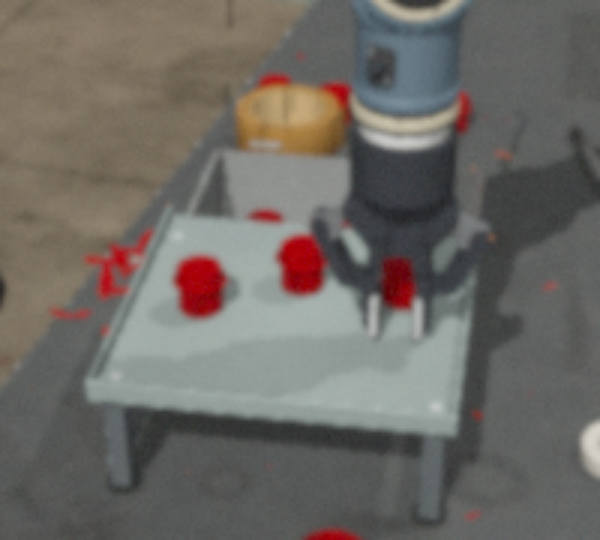

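The two fingertips, at about (375,320) and (418,320) in the crop, stand just behind the reject at (398,283). They're clear of the middle cap at (302,265).

```bash
python3 - <<'E'
from h import *
print(move_l(fromdeck(-.0807,-.09,.131),feed=.08,until_force=15), move_l(fromdeck(-.0807,-.129,.131),feed=.08,until_force=15))
s=sense();print(s["time_s"],todeck(s["position"]),s["wrist_force"])
move_l(fromdeck(-.0807,-.11,.131),feed=.15)
move_l(fromdeck(-.0807,-.11,.38),feed=.3)
movep([.49,.30,.33],R)
sp=sense();im,d=camera("wrist");t,_=camera("top");sd,_=camera("side")
np.savez("w1.npz",im=im,d=d,p=sp["position"],R=sp["tcp_rot"],t=t,sd=sd);print(sense()["time_s"],sp["position"])
A=cv2.resize(t[150:310,270:490],(550,400));cv2.imwrite("pics/t2.png",A[:,:,::-1]);cv2.imwrite("pics/w2.png",im[:,:,::-1])
E
```

```text
False False
7.6833 [-0.0808204  -0.1290503   0.13088985] [-0.03205041  1.24377772  0.90444112]
10.7333 [0.49083199 0.29872841 0.32963855]
```

View pics/t2.png

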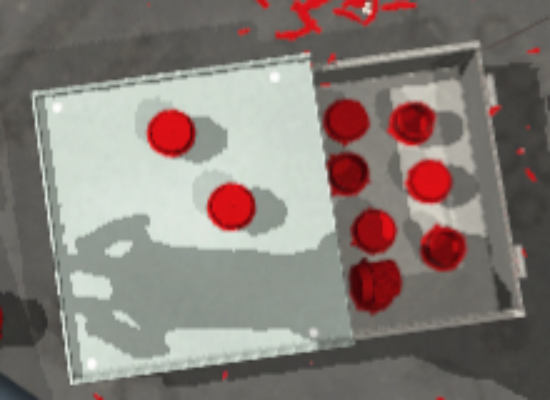

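View pics/w2.png

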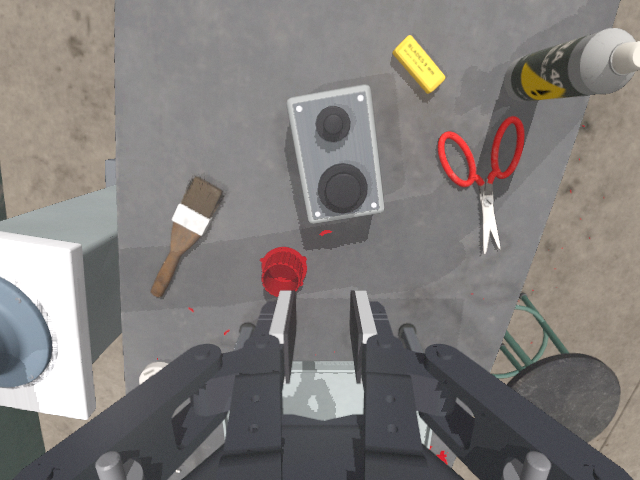

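The reject lies in the box, at (375,285) in the top crop, and the good caps stand unmoved. The wrist view shows the big key at (344,187) and the small key at (333,124).

```bash
python3 - <<'E'
from h import *
W=np.load("w1.npz");p=camera_params("wrist");T=np.array(p["tool_from_camera"])
v,u=np.mgrid[0:480,0:640];x=cv2.undistortPoints(np.c_[u.ravel(),v.ravel()].astype(float).reshape(-1,1,2),p["K"],p["dist"])[:,0]
c=np.c_[x,np.ones(len(x))]*W["d"].reshape(-1,1)
Pw=((c@T[:3,:3].T+T[:3,3])@W["R"].T+W["p"]).reshape(480,640,3)
g=cv2.cvtColor(W["im"],cv2.COLOR_RGB2GRAY)
for nm,(cx,cy),r in(("big",(344,187),27),("small",(333,124),20)):
    near=(u-cx)**2+(v-cy)**2<r*r
    z=Pw[...,2]; print(nm,"z pct",np.percentile(z[near],[5,25,50,75,90,98]).round(4),"centre",Pw[cy,cx].round(4))
    top=near&(abs(z-np.median(z[(u-cx)**2+(v-cy)**2<25]))<.0025)
    q=Pw[top];print("  top",np.median(q,0).round(4),((q.max(0)+q.min(0))/2).round(4),(q.max(0)-q.min(0)).round(4),top.sum())
    m=(near&(g<60)); q=Pw[m]; print("  dark",((q.max(0)+q.min(0))/2).round(4),(q.max(0)-q.min(0)).round(4))
E
```

```text
big z pct [0.0645 0.0762 0.0778 0.0867 0.0875 0.0882] centre [0.5102 0.3191 0.0863]
  top [0.5096 0.3158 0.0868] [0.5094 0.3153 0.0869] [0.0368 0.0366 0.0045] 958
  dark [0.5098 0.3011 0.0809] [0.0368 0.021  0.0102]
small z pct [0.0645 0.0756 0.0769 0.0841 0.0871 0.0883] centre [0.4886 0.3794 0.0877]
  top [0.4883 0.3794 0.0868] [0.4886 0.3792 0.087 ] [0.0188 0.0182 0.0047] 298Traceback (most recent call last):
  File "<stdin>", line 12, in <module>
    return umr_maximum(a, axis, None, out, keepdims, initial, where)
ValueError: zero-size array to reduction operation maximum which has no identity
```

Both tops measure z = 0.087 m. Diameters are about 37 and 19 mm and the spacing is 67 mm, which fits the sizes given. I'll press now.

```bash
python3 - <<'E'
from h import *
command_gripper(0,20)
def press(x,y):
    move_l([x,y,.135],feed=.2); f0=sense()["wrist_force"][2]
    h=move_l([x,y,.101],feed=.025,until_force=9)
    sleep(.2); s=sense(); print(h,s["time_s"],s["position"].round(4),s["wrist_force"][2]-f0)
    move_l([x,y,.135],feed=.08); sleep(.2)
press(.5095,.3156); press(.4885,.3793)
move_l([.4885,.3793,.3],feed=.25)
t,_=camera("top");cv2.imwrite("pics/t3.png",cv2.resize(t[150:310,150:490],(765,360))[:,:,::-1]);print(sense()["time_s"])
E
```

```text
True 13.4917 [0.5094 0.3156 0.1066] 6.417531162415497
True 15.95 [0.4885 0.3793 0.1067] 6.401579696080796
17.525
```

```bash
python3 -c "
from rig import *
print(sense()['wrist_force']); print(finish_job())"
```

```text
[ 0.51342303 -0.44478597  0.16930944]
the job is handed in; nothing more can be done
None
```

I slid the reject off the deck into the box and left both good caps standing. Then I pressed the big key and after it the small key, each to about 6.4 N (4 N is fully down), and handed the job in at about 17.5 s.

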